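# Slide the stage plate home under the camera microscope

## Task

Put the round black stage plate back into the camera microscope: slide it across the base, flat and without lifting it, until it drops into the round recess under the objective and lies fully home, flush with the base. Do not knock the microscope's head, and leave the bottle, beaker and jar where they stand.

Things in the scene. Friction and masses are not known exactly. Their poses are not given: they have to be found in the camera images.
- plate: Stage plate: flat disc 90 mm across, 6 mm thick, 90 g, black top, white below, lower rim bevelled 1.5 mm. Starts lying flat, black side up, on the microscope's base plate in front of the recess, in the open; it may overlap the recess. Origin: centre of its underside (30 mm above the bench when lying on the base plate, 24 mm when home). z is its axis, up.
- microscope: Camera microscope on a pillar stand, firm on the bench. Origin: on the bench below the recess centre; x points from its front (where the plate lies) back to the pillar, z up. Its base is a flat grey rimless plate, top 30 mm above the bench, x -0.200 to +0.160, y +-0.150. Behind the recess: a 32 mm pillar at x +0.125 and two stage clips (posts 10 mm wide, 9 mm high, at x +0.066, y +-0.066).
- recess (a point): Centre of the recess floor, 24 mm above the bench; axes as the microscope's. The round recess is 94 mm across and 6 mm deep with steep walls and a bare aluminium floor: the plate has 2 mm of play all round and lies flush when home. Until nearly centred over it the plate stays level on the base plate, then it drops.
- head: Optical head with camera, fixed above the recess; origin and axes as microscope. Lowest is a black ring light, 84 mm across, on the optical axis, underside 101 mm above the base plate; above it the head is up to 88 mm wide and ends 328 mm above the bench; an arm joins it to the pillar. An upright gripper at the recess would strike it: lean the tool 30 to 45 degrees, tips towards the recess.
- bottle: White plastic bottle with red cap, 68 mm across, 165 mm tall, loose bystander. Origin: centre of its underside.
- beaker: Clear glass beaker, 72 mm across, 95 mm tall, loose bystander. Origin: centre of its underside.
- jar: Brown glass jar with red cap, 64 mm across, 75 mm tall, loose bystander. Origin: centre of its underside.
Things that resemble listed ones, but are neither listed nor needed, are in the scene too. There is more than one size of the plate; the one meant has the size given above.

How it is judged:
By the outcome, as a careful person would: the job done as asked, in the order asked, and still so for the second after the job is handed in, with the robot touching nothing.
It also fails if it takes over 38 s, if anything falls off the work surface, if the arm or the gripper's body presses on something with over 40 N, if the wrist force passes 120 N, or if a joint passes its speed limit or range.

## Robot

A 7-joint arm with a two-finger parallel gripper is mounted at the origin on the work surface. World frame = base frame: x ahead of the robot, y to its left, z up, the work surface at z = 0. Lengths are in m, angles in degrees, forces in N, time in s.
With the tool pointing down it reaches from about 0.4 to 0.875 m from the base axis. Payload 4.4 kg.
Tool frame: the origin (TCP) lies midway between the tips of the shut fingers; the grasp point (between the pads) lies 19 mm behind it (env.grasp_offset is the distance from the TCP to the grasp point, in m); z points along the fingers, y is the direction in which the jaws open and shut (so a half turn about z gives the same grasp; the last joint's range is limited). The gripper opens to 85 mm and grips with 20 to 120 N. Pads are 22 mm wide; open, the fingers measure 114 mm over their backs; the gripper's body (76 mm by 85 mm) begins 54 mm behind the grasp point. The pads swing forward as they close: fully open they stand 13 mm farther back than shut.
Start: joints at [60.229, 36.005, 2.206, 86.941, -1.547, 57.084, -1.146], TCP at [0.285, -0.584, 0.231] pointing down, gripper open.
Joint ranges: [-175.42, 175.42], [-21.48, 121.26], [-71.46, 75.88], [10.55, 141.38], [-63.04, 243.04], [13.31, 113.54], [-168.57, 168.57]. Speed limits (degrees/s): [147.25, 147.25, 180, 180, 180, 180, 180].

## Interface

Orientations are given as [roll, pitch, yaw] about the fixed x, y, z axes, in that order (R = Rz(yaw) Ry(pitch) Rx(roll)).
In Python, from bench import env, kinematics, sensors, camera gives the robot as it stands. Calls block until the motion is done:
- env.goto(position, orientation): joint-space move of the TCP to a pose.
- env.move_linear(position, rate=0.15, attitude=None): straight line of the TCP; attitude=None keeps the orientation; rate is the mean speed in m/s.
- env.movej(angles): joint-space move.
- env.move_gripper(opening): finger opening in m; the grip force is fixed at half the most; returns when the fingers have stopped.
- env.sleep(seconds).
- kinematics.ik(position, orientation): joint angles nearest the present ones, or None.
- sensors.sense(): the state.
- camera(name): name is "side" or "top" or "wrist"; returns a dict with "frame" (480x640x3 uint8, red, green, blue), "vertical_fov" (degrees; the focal length in pixels is half the picture's height over the tangent of half this angle, whatever the lens; pixels are square), "cx", "cy" (the principal point, pixels), "k1" (the pictures are not rectified: a ray, as slopes to the right and down, at radius r is drawn at 1 + k1 r^2 times it, then the intrinsics apply), "cam_to_world" (4x4, takes a point from camera to world coordinates). Camera axes: x right, y up, looking along -z (the intrinsics and any distortion apply to the point x, -y, -z); pixel columns grow to the right and rows downward; lengths in m; the calibration is good to about 2 mm. A picture is of the moment at which its call begins. There is no depth.
A pose or a line that the arm cannot do raises env.Unreachable and nothing moves.
- env.sign_off(): hands the job in, once; it reports no verdict.
The state is a dict: "time_s": time; "joint_pos": joint angles; "joint_velocities": joint speeds; "joint_efforts": joint torques, N m; "tcp_pos": TCP position; "eef_rot": TCP orientation; "wrist_force": force on the tool from outside, world axes, zero at the start; "ft_torque": the same for the moment, N m; "gripper_width": finger opening in m.
Only numpy, scipy, OpenCV 4.12 (cv2) and the standard library are available. Lean on these libraries where they do the work, as an engineer would, in place of code of your own. Each camera call takes 0.05 s, during which the arm holds its last target.

## Working session

There is one attempt and no reset: what is moved stays moved. The work goes in short steps, each a Python script; the robot and the scene stay as the last script left them, time stands still between calls to the robot, and variables do not carry over. Pictures are saved under pics/ and viewed, and the job is handed in when it is done.

```bash
mkdir -p pics; ls
cat > h.py <<'E'
import numpy as np, cv2
from bench import env,kinematics,sensors,camera
def shot(n,tag):
    c=camera(n); cv2.imwrite(f'pics/{tag}.png',cv2.cvtColor(c['frame'],cv2.COLOR_RGB2BGR)); return c
def K(c):
    f=240/np.tan(np.radians(c['vertical_fov'])/2)
    return np.array([[f,0,c['cx']],[0,f,c['cy']],[0,0,1.]])
def ray(c,uv):
    # forward model: d = s(1+k1 r^2), inverted by cv2
    p=cv2.undistortPointsIter(np.array(uv,float).reshape(-1,1,2),K(c),np.array([c['k1'],0,0,0.]),None,None,(3,100,1e-12)).reshape(-1,2)
    M=np.array(c['cam_to_world']); d=np.c_[p[:,0],-p[:,1],-np.ones(len(p))]@M[:3,:3].T
    return M[:3,3],d
def onz(c,uv,z):
    o,d=ray(c,uv); return o+d*((z-o[2])/d[:,2])[:,None]
def proj(c,P):
    M=np.array(c['cam_to_world']); q=(np.atleast_2d(P)-M[:3,3])@M[:3,:3]
    s=np.c_[q[:,0]/-q[:,2],-q[:,1]/-q[:,2]]; s=s*(1+c['k1']*(s**2).sum(1))[:,None]
    k=K(c); return s*k[0,0]+[k[0,2],k[1,2]]
E
python3 - <<'E'
from h import *
for n in('side','top','wrist'):
    c=shot(n,n+'0'); print(n,c['vertical_fov'],c['cx'],c['cy'],c['k1'],np.round(c['cam_to_world'],3).tolist())
s=sensors.sense();print(s['time_s'],s['tcp_pos'],s['eef_rot'])
E
```

```text
pics
side 45.018063726698685 325.3388530374561 237.50744804895723 -0.11219032072071762 [[-0.742, 0.49, -0.457, 0.029], [-0.67, -0.524, 0.526, 0.615], [0.018, 0.696, 0.717, 0.91], [0.0, 0.0, 0.0, 1.0]]
top 55.81002976749491 322.3950268546177 236.52515111237557 0.026592645101718302 [[-0.026, 0.995, -0.097, 0.463], [-0.999, -0.024, 0.028, -0.006], [0.026, 0.097, 0.995, 1.207], [0.0, 0.0, 0.0, 1.0]]
wrist 64.45842790849184 314.38586690679693 238.4064020195045 -0.03368145972473215 [[0.439, 0.857, 0.27, 0.355], [-0.899, 0.419, 0.131, -0.551], [-0.001, -0.3, 0.954, 0.372], [0.0, 0.0, 0.0, 1.0]]
0.15 [ 0.28475105 -0.58377642  0.23059973] [-1.79915605e+02  1.05313437e-03  2.60005991e+01]
```

View pics/side0.png

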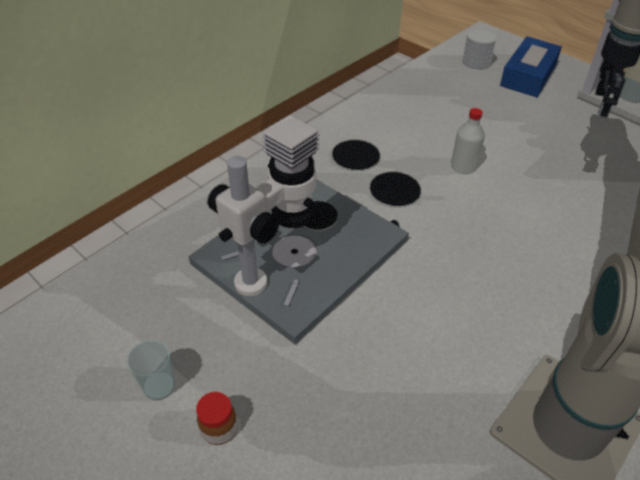

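View pics/top0.png

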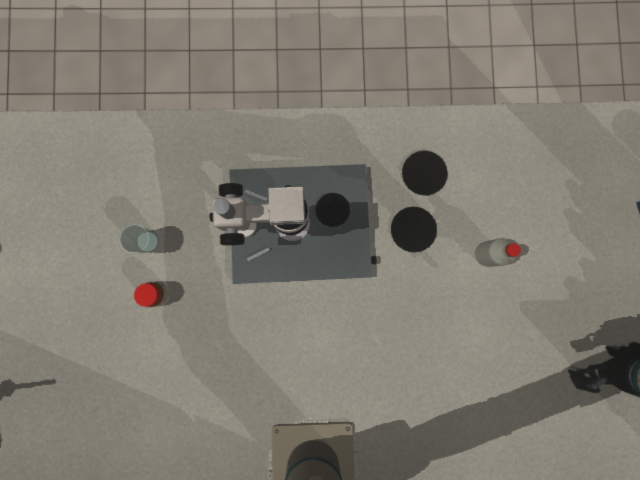

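View pics/wrist0.png

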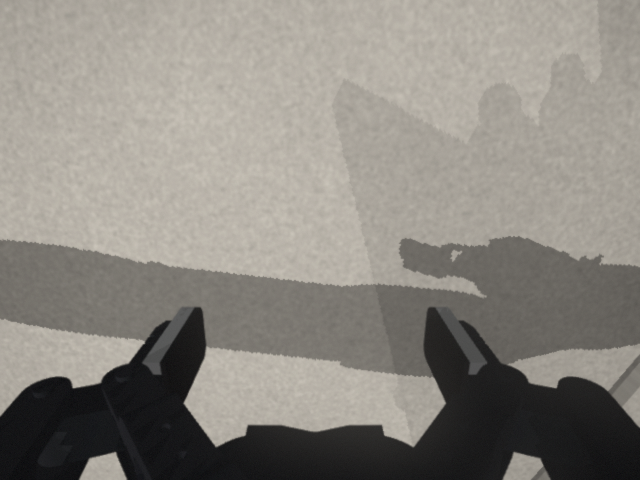

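Run:
```python
from h import *
c=shot('top','top1'); f=c['frame']
g=f.max(2)
m=(g<30).astype(np.uint8)
cs,_=cv2.findContours(m,cv2.RETR_EXTERNAL,cv2.CHAIN_APPROX_NONE)
for k in cs:
    if cv2.contourArea(k)<60: continue
    (x,y),(a,b),t=cv2.fitEllipse(k)
    z=.036 if abs(x-332)<15 else .006
    P=onz(c,k[:,0,:].astype(float),z); e=cv2.minEnclosingCircle(P[:,:2].astype(np.float32))
    print((round(x),round(y)),round(a,1),round(b,1),'ctr',np.round(e[0],4),'dia mm',2000*e[1])
im=cv2.cvtColor(f,cv2.COLOR_RGB2BGR)
cv2.imwrite('pics/crop_top.png',cv2.resize(im[150:300,190:390],None,fx=4,fy=4,interpolation=cv2.INTER_CUBIC))
s=shot('side','side1'); im=cv2.cvtColor(s['frame'],cv2.COLOR_RGB2BGR)
cv2.imwrite('pics/crop_side.png',cv2.resize(im[120:350,170:430],None,fx=3,fy=2.6,interpolation=cv2.INTER_CUBIC))
```

```text
(622, 366) 35.6 49.1 ctr [ 0.2229 -0.8179] dia mm 139.45981860160828
(332, 211) 29.3 31.9 ctr [ 0.6473 -0.0672] dia mm 87.30447292327881
```

View pics/crop_top.png

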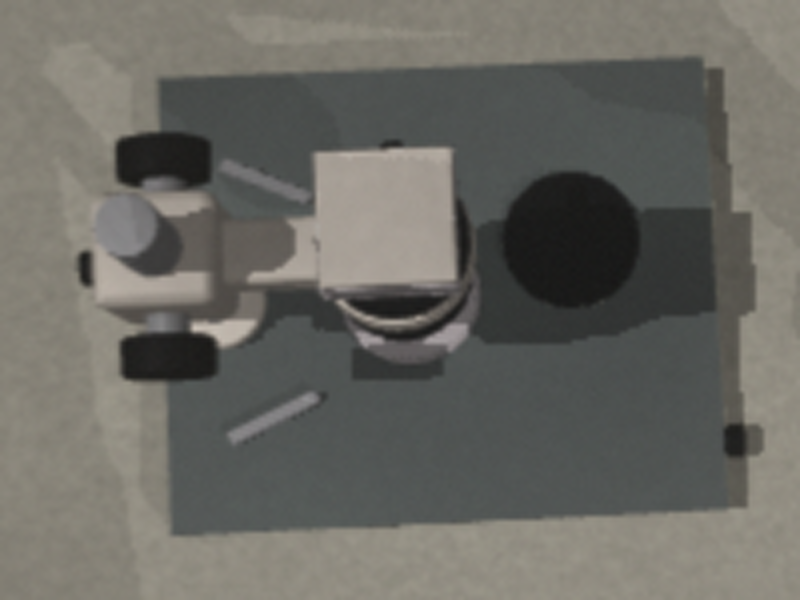

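View pics/crop_side.png

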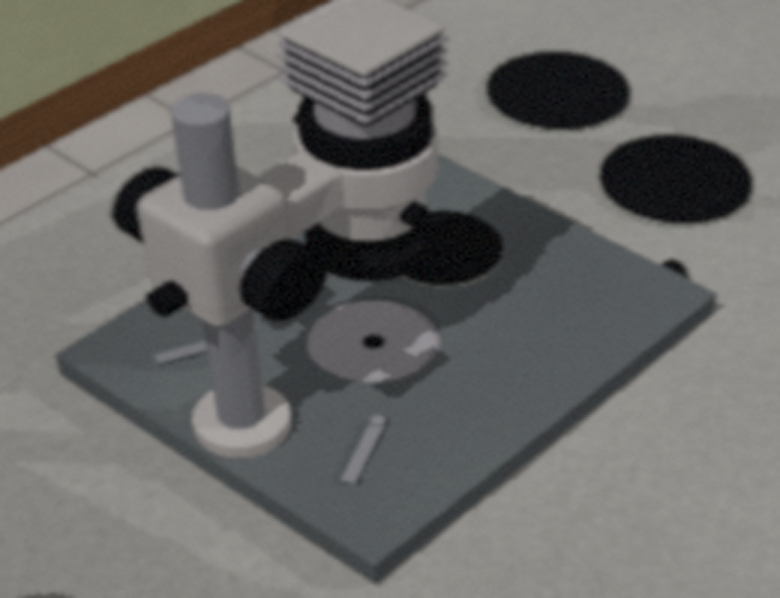

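Run:
```python
from h import *
t=camera('top'); s=camera('side')
C=onz(t,[(229.5,169.5),(365,164.5),(372,277),(233,283.75)],.03); print('top corners\n',np.round(C,4)); 
print([np.linalg.norm(C[i]-C[(i+1)%4]).round(4) for i in range(4)])
# side: corners: left(60,360) right/front(716,300) near(377,578)
S=onz(s,[(170+a/3,120+b/2.6) for a,b in[(60,358),(377,566),(716,293)]],.03);print('side\n',np.round(S,4),np.linalg.norm(S[0]-S[1]),np.linalg.norm(S[1]-S[2]))
# recess: floor light grey
f=s['frame'].astype(int); print(f[240,285],f[255,285],f[258,275], f[270,300],f[262,330])
print('hole',onz(s,[(170+373/3,120+341/2.6)],.024))
im=cv2.cvtColor(s['frame'],cv2.COLOR_RGB2BGR)
cv2.imwrite('pics/crop_rec.png',cv2.resize(im[195:285,260:360],None,fx=8,fy=6.6,interpolation=cv2.INTER_CUBIC))
```

```text
top corners
 [[ 0.7606  0.2001  0.03  ]
 [ 0.7671 -0.1579  0.03  ]
 [ 0.4691 -0.1655  0.03  ]
 [ 0.4614  0.1932  0.03  ]]
[np.float64(0.358), np.float64(0.2981), np.float64(0.3588), np.float64(0.2993)]
side
 [[ 0.7541  0.2022  0.03  ]
 [ 0.4594  0.1951  0.03  ]
 [ 0.4689 -0.163   0.03  ]] 0.2947946377767452 0.35822275400490144
[98 95 99] [98 95 98] [93 90 94] [57 59 61] [84 89 90]
hole [[0.61447959 0.03907091 0.024     ]]
```

View pics/crop_rec.png

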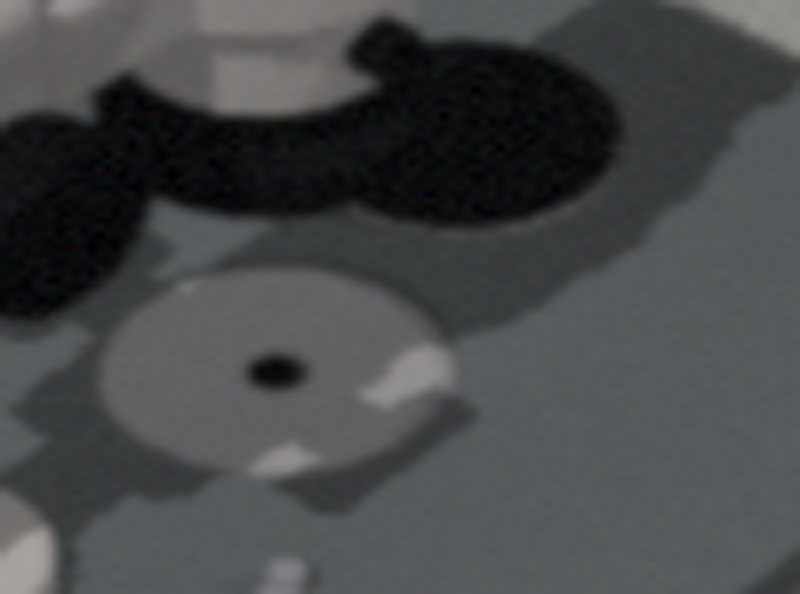

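Run:
```python
from h import *
t=camera('top'); s=camera('side')
def circ(ctr,z,r,c): 
    a=np.linspace(0,2*np.pi,60,endpoint=False); return proj(c,np.c_[ctr[0]+r*np.cos(a),ctr[1]+r*np.sin(a),0*a+z])
for c,box,fx,n in((t,(160,270,270,380),6,'t'),(s,(190,290,260,370),6,'s')):
    im=cv2.cvtColor(c['frame'],cv2.COLOR_RGB2BGR)[box[0]:box[1],box[2]:box[3]]; im=cv2.resize(im,None,fx=fx,fy=5.4 if 0 else fx-.6,interpolation=cv2.INTER_CUBIC); im=cv2.convertScaleAbs(im,alpha=1.8)
    for ctr,z,r,col in(((.6473,-.0672),.036,.045,(0,255,0)),((.6145,.0388),.030,.047,(0,0,255))):
        for u,v in circ(ctr,z,r,c): cv2.circle(im,(int((u-box[2]+.5)*fx),int((v-box[0]+.5)*(fx-.6))),1,col,-1)
    cv2.imwrite(f'pics/chk_{n}.png',im)
# plate in top: circle fit by free boundary
m=(t['frame'].max(2)<32).astype(np.uint8); cs,_=cv2.findContours(m,cv2.RETR_EXTERNAL,cv2.CHAIN_APPROX_NONE)
k=[k for k in cs if cv2.pointPolygonTest(k,(332,211),False)>0][0]
P=onz(t,k[:,0,:].astype(float),.036);A=np.c_[2*P[:,:2],np.ones(len(P))];q=np.linalg.lstsq(A,(P[:,:2]**2).sum(1),rcond=None)[0];print('fit',q[:2],np.sqrt(q[2]+q[0]**2+q[1]**2))
for n,uv in (('disc A',(425,172)),('disc B',(414,229)),('bottle',(497,252)),('beaker',(148,241)),('jar',(148,295))): print(n,onz(t,[uv],.0).round(3))
p=np.array([.6145,.0388])-q[:2]; p/=np.linalg.norm(p); print('p',p)
from scipy.spatial.transform import Rotation as R
for L in(35,40,45):
  for sg in(1,-1):
    z=np.r_[np.sin(np.radians(L))*p,-np.cos(np.radians(L))]; y=sg*np.array([-p[1],p[0],0]); x=np.cross(y,z)
    o=R.from_matrix(np.c_[x,y,z]).as_euler('xyz',degrees=True)
    for d in(-.06,-.033): 
      b=q[:2] if d<-.05 else np.array([.6145,.0388]); pos=np.r_[b+d*p,.04]; j=kinematics.ik(pos,o); print(L,sg,o.round(1),'x up' if x[2]>0 else 'x dn',None if j is None else np.round(j,1))
```

```text
fit [ 0.64668076 -0.06721101] 0.041911502204781306
disc A [[ 0.751 -0.325  0.   ]]
disc B [[ 0.595 -0.288  0.   ]]
bottle [[ 0.528 -0.508  0.   ]]
beaker [[0.58 0.42 0.  ]]
jar [[0.438 0.418 0.   ]]
p [-0.29047204  0.95688348]
35 1 [180.   35.  -73.1] x dn [  13.4   65.5   18.8   67.9  -42.9   79.9 -117.8]
35 1 [180.   35.  -73.1] x dn [   4.7   59.4   15.4   84.8  -46.7   67.8 -117.6]
35 -1 [180.  -35.  106.9] x up [ 34.1  66.6 -28.7  67.   -2.5  70.3  35.1]
35 -1 [180.  -35.  106.9] x up [ 30.2  62.2 -33.4  83.9  -2.5  55.   27.4]
40 1 [180.   40.  -73.1] x dn [  15.2   68.2   18.6   64.1  -44.8   85.4 -117.5]
40 1 [180.   40.  -73.1] x dn [   6.6   61.7   15.3   82.2  -48.4   72.9 -116.1]
40 -1 [-180.   -40.   106.9] x up [ 35.3  69.5 -29.8  63.2  -4.4  75.1  36.6]
40 -1 [-180.   -40.   106.9] x up [ 32.1  64.9 -34.7  81.3  -4.6  58.8  29.9]
45 1 [180.   45.  -73.1] x dn [  16.9   71.    18.5   60.1  -46.9   91.  -117.5]
45 1 [180.   45.  -73.1] x dn [   8.3   64.2   15.4   79.5  -50.2   78.1 -114.9]
45 -1 [180.  -45.  106.9] x up [ 36.2  72.4 -30.9  59.1  -6.2  80.1  37.7]
45 -1 [180.  -45.  106.9] x up [ 33.6  67.7 -35.7  78.5  -6.7  62.7  32.3]
```

View pics/chk_t.png

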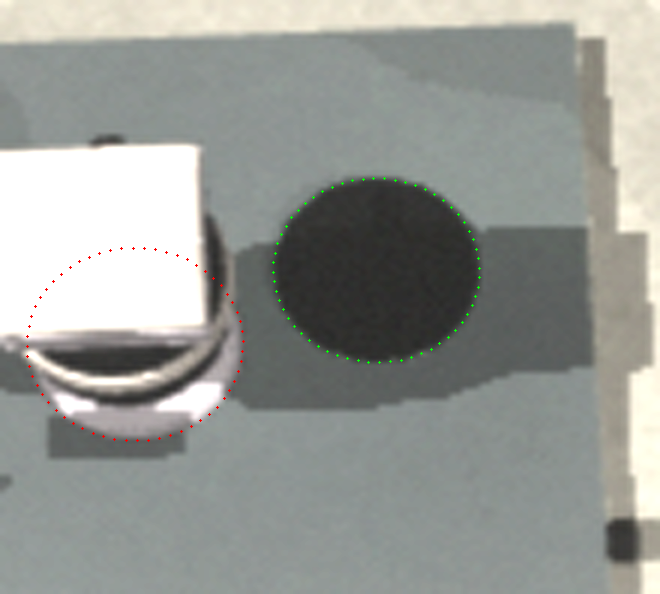

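View pics/chk_s.png

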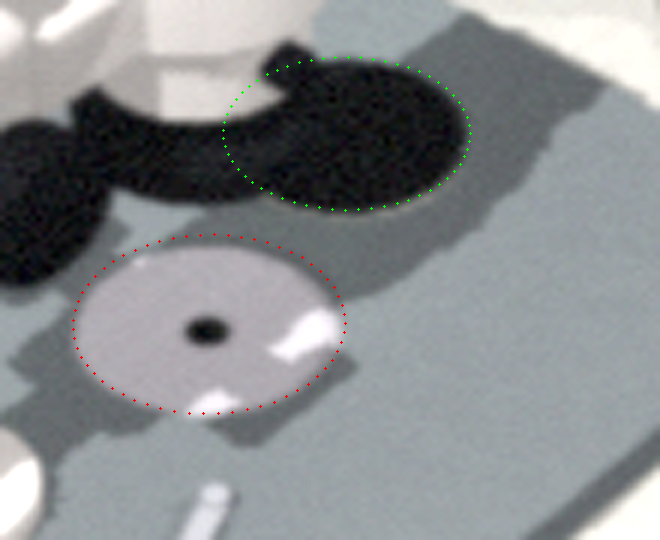

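The plate at top (332,210) is the wanted one. It sits on the base, and a 90 mm circle drawn in green fits its rim in both views. The discs at (425,172) and (414,229) are bigger and lie on the bench. The recess, drawn in red around side (294,251), agrees with the base corners to about 1 mm.

I'll cradle the plate's front rim between the half-open fingers and lean the tool 45°.

```bash
cat >> h.py <<'E'
from scipy.spatial.transform import Rotation as R
REC=np.array([.6145,.0388]); PL=np.array([.6470,-.0672])
p=(REC-PL)/np.linalg.norm(REC-PL)
def ori(L=45):
    z=np.r_[np.sin(np.radians(L))*p,-np.cos(np.radians(L))]; y=np.array([-p[1],p[0],0]); x=np.cross(y,z)
    return R.from_matrix(np.c_[x,y,z]).as_euler('xyz',degrees=True)
def st():
    s=sensors.sense(); print(round(s['time_s'],2),np.round(s['tcp_pos'],4),'F',np.round(s['wrist_force'],1),'w',round(s['gripper_width'],4)); return s
E
python3 - <<'E'
from h import *
env.move_linear([.285,-.584,.33],rate=.3); st()
b=PL-.060*p
env.goto(np.r_[b-.06*p,.16],ori()); st()
env.move_gripper(.06); st()
env.move_linear(np.r_[b,.07],rate=.2); st()
shot('side','s2'); shot('wrist','w2'); st()
E
```

```text
0.93 [ 0.2851 -0.5843  0.3313] F [ 0.2  0.6 -0.8] w 0.0857
3.02 [ 0.6818 -0.1831  0.1601] F [ 0.7 -1.   0.4] w 0.0855
3.4 [ 0.6822 -0.1822  0.1602] F [-0.  -0.5  0.8] w 0.0596
4.09 [ 0.6652 -0.1255  0.0708] F [-0.5 -0.8  0.1] w 0.0599
4.19 [ 0.6655 -0.1263  0.0714] F [ 0.3 -0.3 -0.4] w 0.06
```

View pics/s2.png

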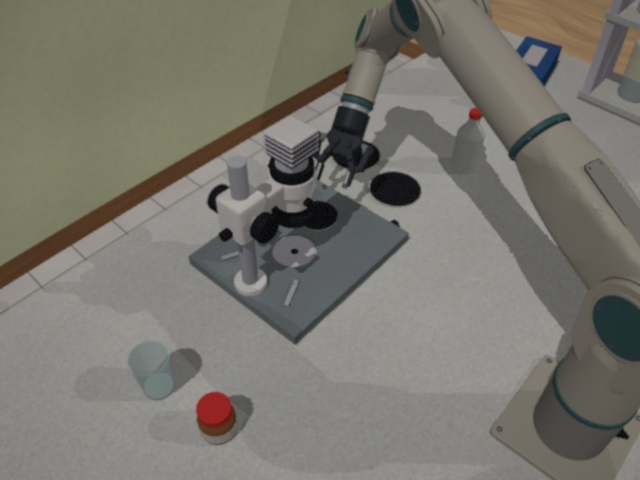

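View pics/w2.png

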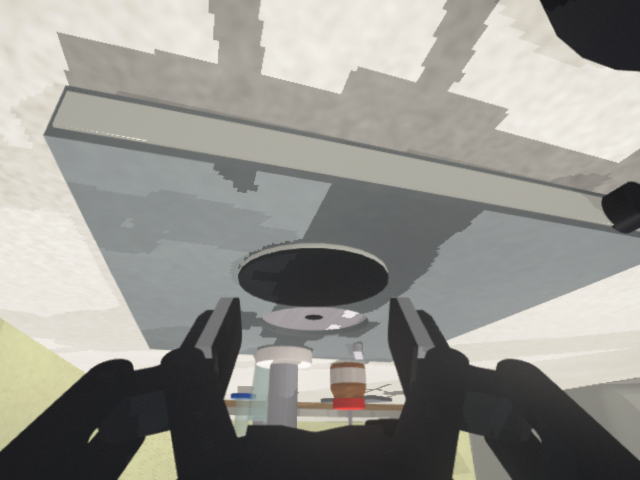

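The wrist view is upside down. The plate (313,273), recess hole (314,317) and finger midline (313) line up. Next is a touch-down on the base with force checks.

Run:
```python
from h import *
b=PL-.060*p
env.move_linear(np.r_[b,.045],rate=.1)
z=.045
F0=np.mean([sensors.sense()['wrist_force'][2] for _ in range(3)])
while z>.026:
    z-=.0015; env.move_linear(np.r_[b,z],rate=.05)
    f=np.mean([sensors.sense()['wrist_force'][2] for _ in range(3)])-F0
    if f>3: break
print('z cmd',z,f); s=st()
shot('wrist','w3')
```

```text
z cmd 0.031499999999999986 3.933803534713612
6.84 [ 0.6648 -0.1246  0.0322] F [ 1.  -0.9  4. ] w 0.06
```

View pics/w3.png

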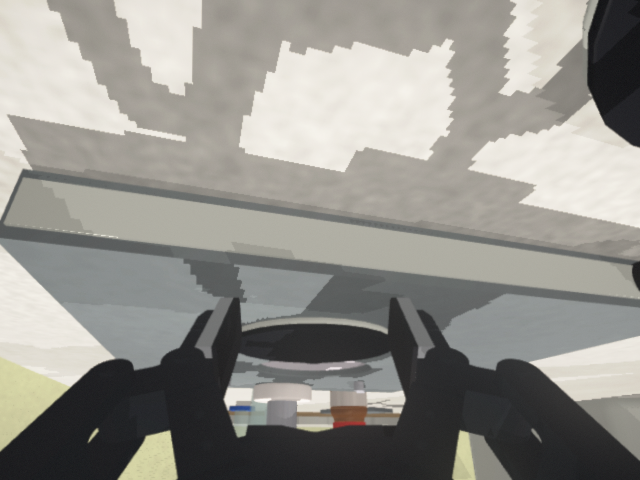

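Run:
```python
from h import *
env.move_linear(np.r_[PL-.060*p,.0338],rate=.05); st()
env.move_linear(np.r_[PL-.030*p,.0338],rate=.1); st()
for d in (.075,.06,.05,.04): 
    env.move_linear(np.r_[REC-d*p,.0338],rate=.06); st()
shot('side','s4'); shot('wrist','w4')
im=cv2.imread('pics/s4.png'); cv2.imwrite('pics/s4c.png',cv2.resize(im[140:300,230:400],None,fx=4.5,fy=3.7,interpolation=cv2.INTER_CUBIC))
```

```text
7.14 [ 0.6645 -0.1246  0.0335] F [0.2 0.3 1. ] w 0.0601
7.59 [ 0.6559 -0.0958  0.0337] F [ 0.   1.  -0.1] w 0.06
8.84 [ 0.6365 -0.0333  0.0338] F [-0.1  0.1  0.3] w 0.0603
9.24 [ 0.6319 -0.0175  0.0339] F [ 0.4 -0.1  0.6] w 0.06
9.56 [ 0.629  -0.0081  0.0339] F [-0.5 -0.4 -0.5] w 0.0599
9.88 [0.6261 0.0015 0.0341] F [-0.6 -0.9 -0.1] w 0.0602
```

View pics/s4c.png

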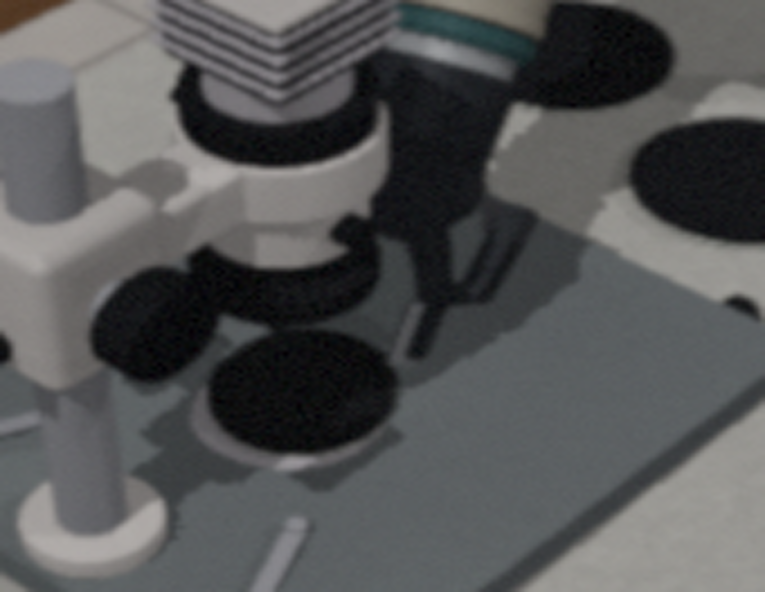

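View pics/w4.png

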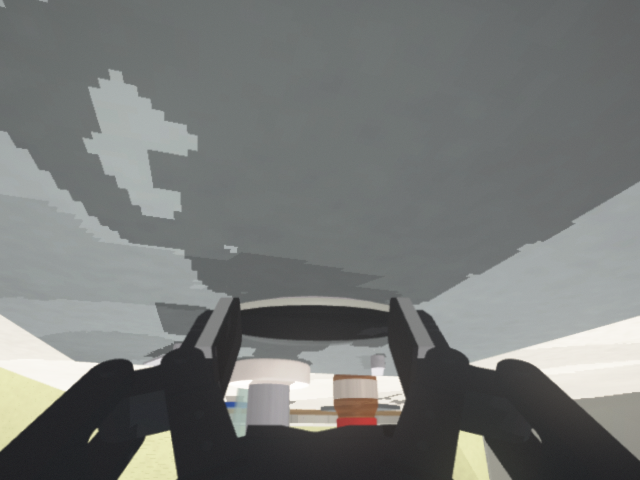

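```bash
cat >> h.py <<'E'
def overlay(c,items,tag,box=(205,285,260,350),fx=8):
    im=cv2.cvtColor(c['frame'],cv2.COLOR_RGB2BGR)[box[0]:box[1],box[2]:box[3]]; im=cv2.convertScaleAbs(cv2.resize(im,None,fx=fx,fy=fx*.9,interpolation=cv2.INTER_CUBIC),alpha=2)
    a=np.linspace(0,2*np.pi,60,endpoint=False)
    for ctr,z,r,col in items:
        for u,v in proj(c,np.c_[ctr[0]+r*np.cos(a),ctr[1]+r*np.sin(a),0*a+z]): cv2.circle(im,(int((u-box[2]+.5)*fx),int((v-box[0]+.5)*fx*.9)),1,col,-1)
    cv2.imwrite(f'pics/{tag}.png',im)
E
python3 - <<'E'
from h import *
s=camera('side'); P=onz(s,[(297.1,245.7)],.036)[0]; print(P, (P[:2]-REC)@p, np.cross(p,P[:2]-REC))
overlay(s,[(P[:2],.036,.045,(0,255,0)),(REC,.03,.047,(0,0,255))],'o4')
E
```

```text
[0.61310249 0.03190803 0.036     ] -0.0061795543318907825 0.003356391520816818<stdin>:2: DeprecationWarning: Arrays of 2-dimensional vectors are deprecated. Use arrays of 3-dimensional vectors instead. (deprecated in NumPy 2.0)
```

View pics/o4.png

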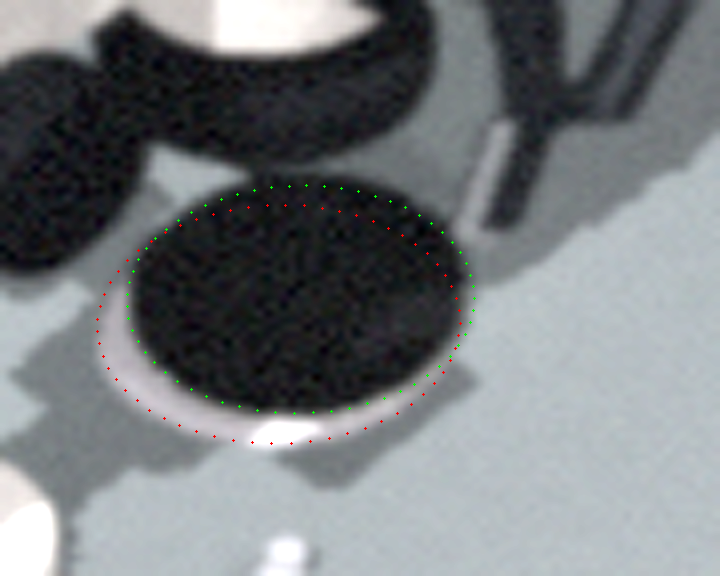

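Run:
```python
from h import *
for d in (.037,.0345): 
    env.move_linear(np.r_[REC-d*p,.0338],rate=.05); st()
s=shot('side','s5'); overlay(s,[(REC,.03,.047,(0,0,255)),(REC,.03,.045,(0,255,255))],'o5')
```

```text
10.28 [0.6253 0.0036 0.0338] F [-0.1  1.   0.3] w 0.0601
10.53 [0.6246 0.0061 0.0338] F [1.3 0.1 0.4] w 0.0598
```

View pics/o5.png

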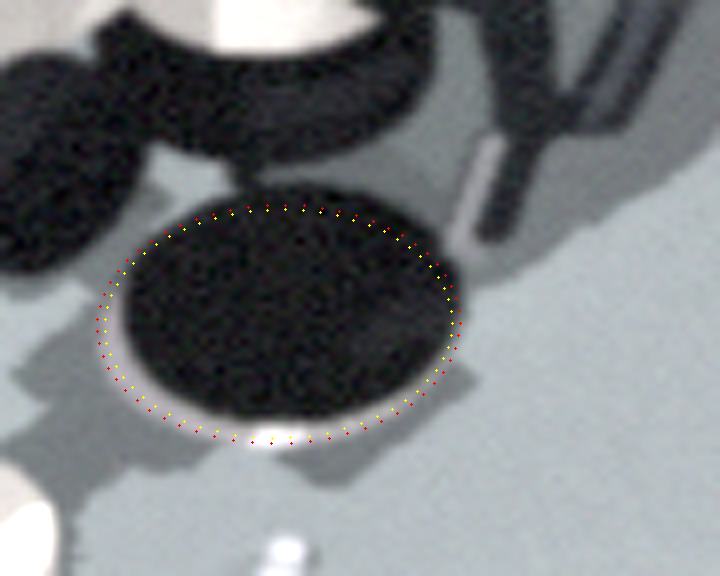

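Run:
```python
from h import *
for d in (.032,.030): 
    env.move_linear(np.r_[REC-d*p,.0338],rate=.05); st()
s=shot('side','s6'); overlay(s,[(REC,.03,.045,(0,255,255)),(REC,.036,.045,(0,255,0))],'o6')
```

```text
10.82 [0.6238 0.0085 0.0338] F [-0.1  0.   1. ] w 0.0601
11.07 [0.6232 0.0104 0.0338] F [-0.  -0.7  0.8] w 0.0604
```

View pics/o6.png

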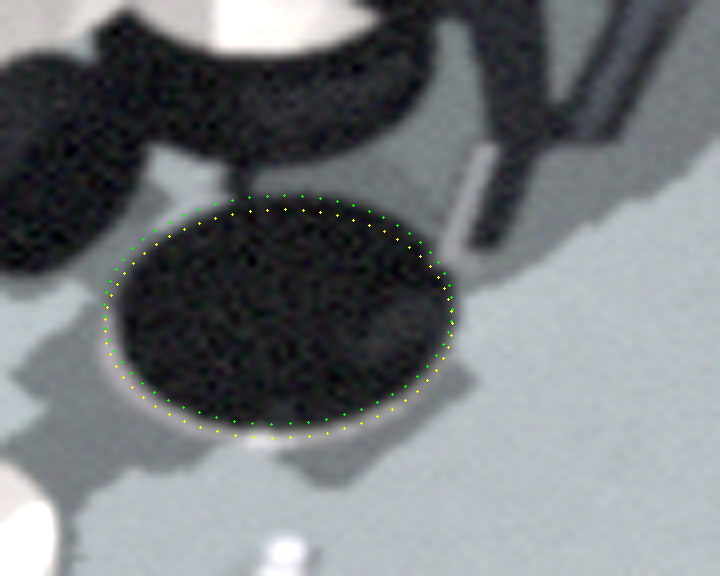

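Run:
```python
from h import *
q=np.array([p[1],-p[0]]) # rightward (+x)
for d,l in ((.0285,.0007),(.027,.0015)): 
    env.move_linear(np.r_[REC-d*p+l*q,.0338],rate=.05); st()
s=shot('side','s7'); overlay(s,[(REC,.03,.045,(0,255,255)),(REC,.036,.045,(0,255,0))],'o7'); shot('wrist','w7')
```

```text
11.38 [0.6235 0.012  0.0338] F [-0.3  0.1 -0.2] w 0.06
11.62 [0.6239 0.0137 0.0338] F [ 0.1 -0.2 -0.6] w 0.0597
```

View pics/o7.png

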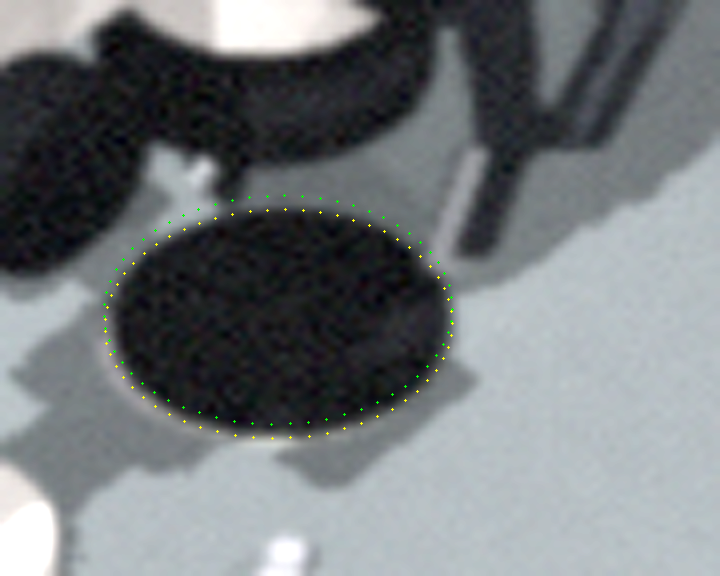

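View pics/w7.png

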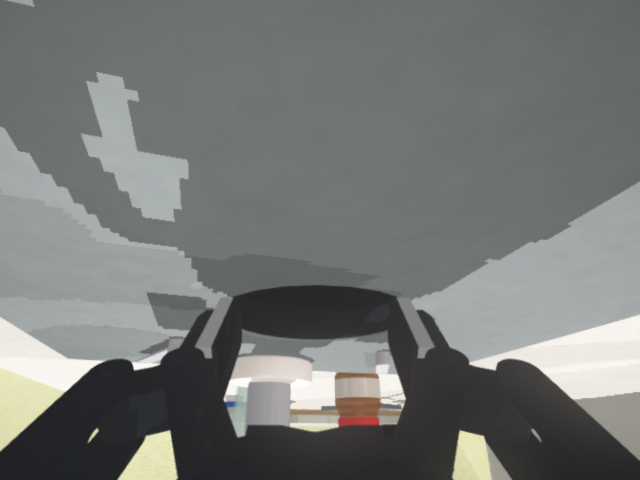

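The plate has dropped: its white side is no longer visible in the wrist view and its rim fits the z = 30 mm circle. I'll back out along the push line and check without the tool in the way.

Run:
```python
from h import *
T=sensors.sense()['tcp_pos'][:2]
env.move_linear(np.r_[T-.04*p,.042],rate=.15)
env.move_linear(np.r_[T-.15*p,.12],rate=.2); st()
s=shot('side','s8'); overlay(s,[(REC,.03,.045,(0,255,255))],'o8'); overlay(s,[],'n8'); shot('wrist','w8'); shot('top','t8')
im=cv2.imread('pics/w8.png'); cv2.imwrite('pics/w8c.png',cv2.resize(im[200:400,200:450],None,fx=3.2,fy=3))
```

```text
12.97 [ 0.6674 -0.1282  0.1195] F [-0.7 -0.1 -0.6] w 0.0599
```

View pics/o8.png

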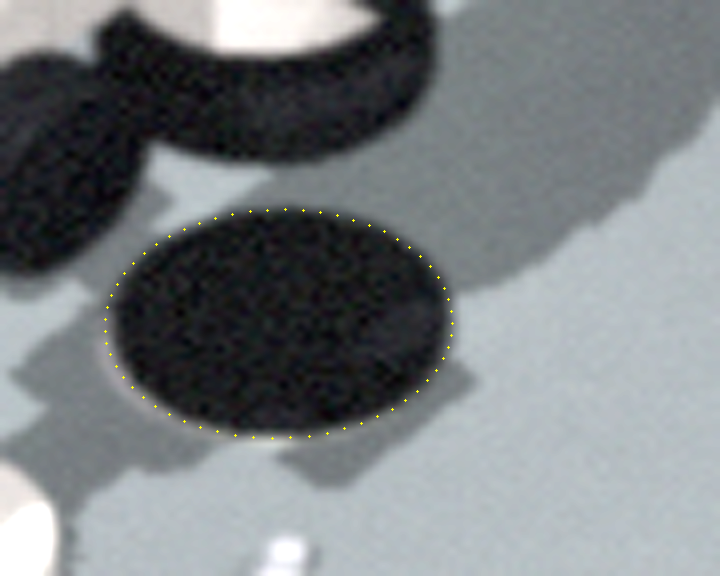

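View pics/w8.png

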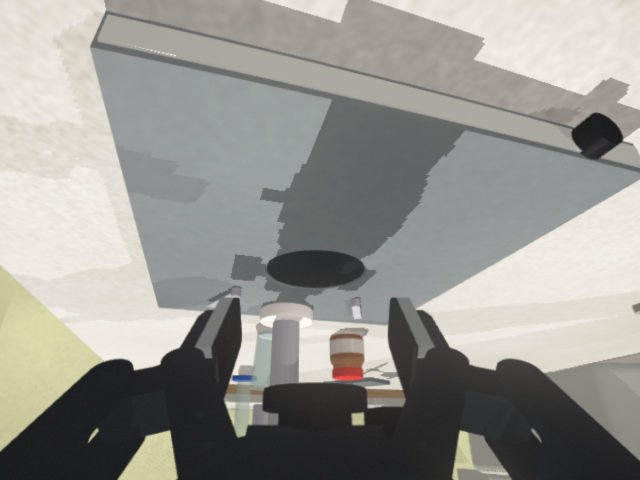

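View pics/t8.png

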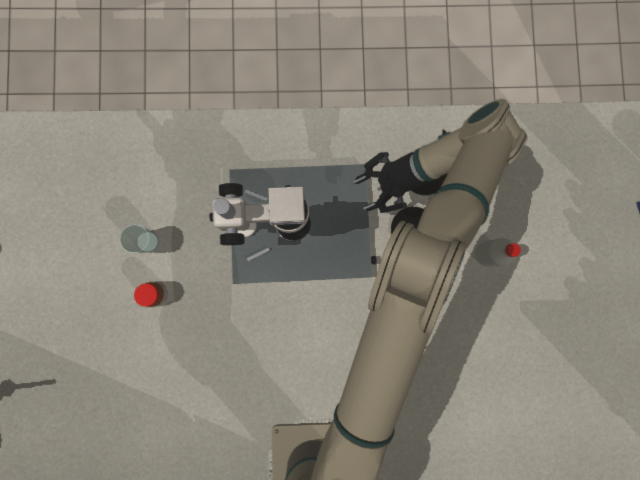

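Run:
```python
from h import *
c=shot('wrist','w9'); f=c['frame'][:,:,:].max(2)
m=(f<52).astype(np.uint8); m[:225]=0; m[292:]=0
im=cv2.cvtColor(c['frame'],cv2.COLOR_RGB2BGR)
n,lab,stt,_=cv2.connectedComponentsWithStats(m); k=lab[268,315]; print(f[268,315],stt[k])
cs,_=cv2.findContours((lab==k).astype(np.uint8),cv2.RETR_EXTERNAL,cv2.CHAIN_APPROX_NONE); k=cs[0][:,0,:].astype(float)
for z in(.03,.036):
    P=onz(c,k,z); print(z,'extent',np.ptp(P[:,:2],axis=0).round(4),'mid',((P.max(0)+P.min(0))/2)[:2].round(4))
overlay(c,[(REC,.03,.045,(0,255,255)),(REC,.036,.045,(0,0,255))],'o9',box=(235,305,255,380),fx=6)
# white rim anywhere? also side fit
s=camera('side'); g=s['frame'].max(2); m=(g<45).astype(np.uint8); m[:227]=0
n,lab,stt,_=cv2.connectedComponentsWithStats(m); k=lab[245,292]; cs,_=cv2.findContours((lab==k).astype(np.uint8),cv2.RETR_EXTERNAL,cv2.CHAIN_APPROX_NONE); k=cs[0][:,0,:].astype(float)
P=onz(s,k,.03); print(stt[lab[245,292]],'side extent',np.ptp(P[:,:2],axis=0).round(4),'mid',((P.max(0)+P.min(0))/2)[:2].round(4))
```

```text
48 [ 268  251   95   36 2409]
0.03 extent [0.0856 0.0828] mid [0.6181 0.0315]
0.036 extent [0.0818 0.0791] mid [0.6224 0.0177]
[ 274  234   42   31 1061] side extent [0.0889 0.0887] mid [0.6141 0.0376]
```

View pics/o9.png

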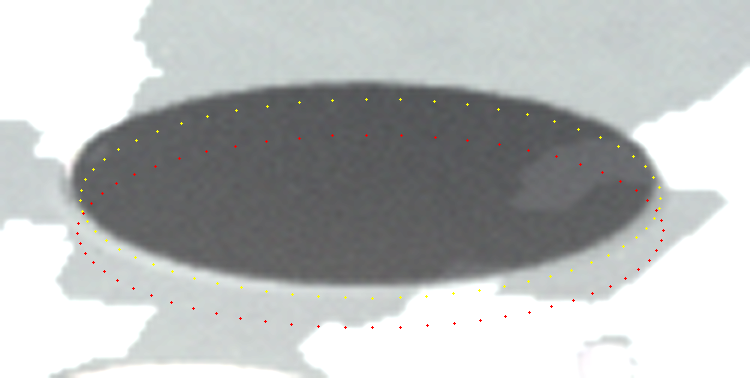

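Run:
```python
from h import *
env.sleep(.3); st(); env.sign_off()
```

```text
13.53 [ 0.6678 -0.1299  0.1199] F [0.2 0.3 0. ] w 0.0602
the job is handed in; nothing more can be done
```

The stage plate is back in the microscope's recess and, by my last checks, lies flush with the base. I handed the job in at 13.5 s. I cradled its front rim between the half-open fingers with the tool leaned 45°, slid it about 11 cm across the base until it dropped, then backed straight out.

- **Side view:** with the plate's top assumed flush (30 mm above the bench), its outline measures 88.9 × 88.7 mm. Its centre is about 1.3 mm from where I had located the recess, inside the 2 mm of play.
- **Wrist view:** no white rim stands above the base. The outline has the shape and size expected for a flush plate rather than one 6 mm higher.
- **Disagreement:** the wrist view's fit was looser, at 86 × 83 mm and about 8 mm off centre. I put that down to its flat viewing angle and the 2 mm calibration error, and went by the side view.
- **Bystanders and head:** bottle, beaker and jar show no movement in the last top picture, judged by eye. The wrist force readings I took between moves showed nothing beyond about 4 N, at the deliberate touch-down on the base, and no sign of contact with the head.

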